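# Set a mended handle in the V-cradle and hold it

### The job

The brass collar has just been glued onto this utensil handle and must set in line: first wind the kitchen timer by turning its top at least half a turn anticlockwise (seen from above, in several grips), then take the handle from the grey rest and lay it in the blue V-blocks of the cradle, centred lengthwise, so that it settles into the groove. Press it down with the fingers squarely onto both flanks so that the sprung cradle sinks about 5 mm without reaching its stop, and finish while still holding it pressed there. Leave the other things where they are.

Things in the scene. Friction and masses are not known exactly. Their poses are not given: they have to be found in the camera images.
- timer_dial (a joint): How far the cream upper part of the kitchen timer is wound (rad): 0 run down, 5.24 at its stop; grows as the top is turned anticlockwise seen from above. Starts between 0 and 0.5. It resists a little (under 0.1 N m) and stays where it is let go.
- timer_knob (a point): Middle of the round knob on top of the kitchen timer (cream dome, 62 mm across, 60 mm tall, its white foot fixed to the worktop), on its vertical turning axis. The knob is 22.5 mm across, from 48 to 60 mm above the worktop; this point is at 54 mm. Below 48 mm the dome is up to 60 mm across; it turns with the knob. This point does not turn.
- handle: The mended utensil handle: a round rod 140 mm long, 30 mm in diameter, about 0.14 kg, wood with a flush brass collar on the last 30 mm. Origin at mid-length on its axis; x runs along the rod to the brass end. It starts lying level on the grey rest, axis 27 mm above the worktop. It may go into the cradle either way round.
- rest: Grey plastic rest under the handle, fixed: 156 x 50 mm, base 4 mm thick, with raised pads (12 mm high, ridges to 16 mm) 43 to 67 mm either side of the middle; between the pads only the 4 mm base lies under the handle. Origin under its middle, x along the handle. The handle starts within 3 mm of its middle.
- cradle: V-block cradle: dark steel base 170 x 80 x 10 mm, fixed, under a sprung bar (top 32 mm up, 30 mm wide) with two blue V-blocks in line. Origin under its middle, x along the groove, z up. The blocks lie 27 to 53 mm either side of the middle; fingers holding the rod's middle fit between them. Flanks at 45 degrees, tips 55 mm up and 17 to 22 mm from the middle plane. End pins 38 mm tall.
- seat (a point): Middle of the handle's axis when it just rests on both flanks, springs not pressed: over the cradle's middle, 59 mm above the worktop (rod's top then at 74 mm). Axes as the cradle's; it does not sink. The groove does not give sideways: a rod gripped even 0.5 mm off its middle bears on one flank only; let loose it centres itself, and can be pressed on its top.
- saddle (a joint): How far the sprung saddle with its V-blocks is pressed straight down (m): 0 up, 0.012 on its stop. It starts to sink at about 2.5 N and takes about 0.9 N more for each mm (about 7 N at 5 mm). The handle's own weight does not move it.
- lemon: A yellow lemon, 74 x 53 x 52 mm, a bystander. Origin under its middle.
- garlic: A garlic bulb, 50 mm, a bystander. Origin under its middle.
- tumbler: A clear tumbler, 81 mm across and 88 mm tall, a bystander. Origin under its middle.
- pepper_pot: A clear pepper pot with grey top, 42.5 mm across and 90 mm tall, a bystander. Origin under its middle.

How it is judged:
By the outcome, as a careful person would: the job done as asked, in the order asked, and still so for the second after the job is handed in, while the arm keeps its last pose, push and grip.
It also fails if it takes over 64 s, if anything falls off the work surface, if the arm or the gripper's body presses on something with over 40 N, if the wrist force passes 120 N, or if a joint passes its speed limit or range.

### The arm

A 6-joint arm with a two-finger parallel gripper is mounted at the origin on a cart in front of the work surface, level with it; the furniture and walls round the work are solid. World frame = base frame: x ahead of the robot, y to its left, z up, the work surface at z = 0. Lengths are in mm, angles in rad, forces in N, time in s.
With the tool pointing down it reaches from about 350 to 975 mm from the base axis. Payload 17.4 kg.
Tool frame: the origin (TCP) lies midway between the tips of the shut fingers; the grasp point (between the pads) lies 19 mm behind it (ctrl.grip_depth is the distance from the TCP to the grasp point, in mm); z points along the fingers, y is the line along which they close (so a half turn about z gives the same grasp; the last joint's range is limited). The gripper opens to 85 mm and grips with 20 to 120 N. Pads are 22 mm wide; open, the fingers measure 114 mm over their backs; the gripper's body (76 mm by 85 mm) begins 54 mm behind the grasp point. The pads swing forward as they close: fully open they stand 13 mm farther back than shut.
Start: joints at [1.083, 0.116, 1.442, -0, 1.584, -0.038], TCP at [293.489, 607.863, 231.303] pointing down, gripper open.
Joint ranges: [-2.83, 2.83], [-0.83, 2.19], [0.07, 2.5], [-1.14, 4.28], [0.01, 3], [-2.97, 2.97]. Speed limits (rad/s): [1.89, 1.89, 2.22, 3.14, 3.14, 3.14].

### API

Orientations are given as a unit quaternion [x, y, z, w].
In Python, from cell import ctrl gives the robot as it stands.
- The arm moves only by the shell command python3 nudge.py 'ROWS' [FORCE]. ROWS is a JSON list of rows, 1 to 20 of them, each an object with the fields jaw (the finger opening in mm), pos (a list: dx, dy, dz in units of 5 mm), rotvec (a list: a rotation vector rx, ry, rz in rad); a field left out counts as zero (the opening has to be given); each row is the pose to reach, as a shift and turn from the pose commanded when the command began, along the tool's axes at that moment; what a row does not reach only later rows make up. A row lasts 1/8 s, in which the tool goes at most 62.5 mm and 0.188 rad, less where a joint would pass 70% of its speed; a pose out of reach is approached as far as the arm can. The fingers move at their own pace and stop on an object; FORCE is the grip in N (left out, the last holds). Time passes only in rows, so rows that do not move let the fingers close. It prints the time, the measured TCP pose, the force, the opening and the grip force at its end. Input that does not fit is refused with a message, and nothing moves.
- ctrl.read_state(): the state, without advancing time (a new reading comes with each control period).
- ctrl.capture(name): name is "side" or "top"; returns the picture (384x512x3 uint8, blue, green, red); there is no depth.
- ctrl.get_calibration(name): a dict with "intrinsics" (3x3 intrinsics, pixels), "D" ([k1, k2, p1, p2, k3] as OpenCV has them; the pictures are not rectified), "extrinsics" (4x4, takes a point from camera to world coordinates). Camera axes: x right, y up, looking along -z (the intrinsics and any distortion apply to the point x, -y, -z); pixel columns grow to the right and rows downward; lengths in mm; the calibration is good to about 2 mm. A picture is of the moment at which its call begins. get_calibration takes no time and is no camera call.
- ctrl.job_done(): hands the job in; it is judged then, once.
The state is a dict: "time_s": time; "q": joint angles; "qvel": joint speeds; "tau": joint torques, N m; "position": TCP position; "tool_rot": TCP orientation; "ft_force": force on the tool from outside, world axes, zero at the start; "moment": the same for the moment, N m; "width": finger opening in mm; "finger_force": force on a finger pad.
Only numpy, scipy, OpenCV 4.12 (cv2) and the standard library are available. Lean on these libraries where they do the work, as an engineer would, in place of code of your own. Each camera call takes 0.05 s, during which the arm holds its last target. There are 200 camera calls.

## Working session

There is one attempt and no reset: what is moved stays moved. The work goes in short steps, Python scripts to look and compute and a shell command to move; the robot and the scene stay as the last step left them, time stands still between calls to the robot, and variables do not carry over. Pictures are saved under pics/ and viewed, at most 13 in all, crops included, and the job is handed in when it is done.

```bash
ls; mkdir -p pics; python3 - <<'E'
from cell import ctrl
import cv2
s=ctrl.read_state(); print(s)
for n in("top","side"):
    cv2.imwrite(f"pics/{n}0.png",ctrl.capture(n)); c=ctrl.get_calibration(n); print(n,c)
E
```

```text
cell.py
nudge.py
pics
{'time_s': 0.0, 'q': array([ 1.08314286e+00,  1.16473509e-01,  1.44228732e+00, -1.36258142e-05,
        1.58400052e+00, -3.78136014e-02]), 'qvel': array([ 2.55909277e-04, -4.79715043e-04, -2.17375684e-03,  5.99535867e-06,
        8.10801519e-05, -4.50956737e-04]), 'tau': array([ 3.28005481e-03, -7.31980705e+01, -6.32504940e+01,  1.32081796e-04,
        6.32346535e-03,  1.85279163e-05]), 'position': array([293.43044442, 607.6623038 , 230.55689579]), 'tool_rot': array([ 2.23028360e-01,  9.74811781e-01, -5.66060496e-04, -1.45187896e-04]), 'ft_force': array([-0.0104732 ,  1.12133658, -0.85164995]), 'moment': array([-0.02644024, -0.03518916, -0.00584683]), 'finger_force': 0.0, 'width': 85.50499974965533}
top {'intrinsics': array([[390.35766997,   0.        , 253.31930441],
       [  0.        , 390.35766997, 189.7721    ],
       [  0.        ,   0.        ,   1.        ]]), 'D': array([-0.11773634,  0.        ,  0.        ,  0.        ,  0.        ]), 'extrinsics': array([[ 1.49576137e-02,  9.96455906e-01,
[... 205 characters left out ...]
73e+03],
       [ 0.00000000e+00,  0.00000000e+00,  0.00000000e+00,
         1.00000000e+00]])}
side {'intrinsics': array([[367.18418761,   0.        , 257.37446075],
       [  0.        , 367.18418761, 190.09457685],
       [  0.        ,   0.        ,   1.        ]]), 'D': array([0.02898737, 0.        , 0.        , 0.        , 0.        ]), 'extrinsics': array([[-9.76814271e-01,  1.91428646e-01, -9.58590268e-02,
         4.08875133e+02],
       [-2.13965031e-01, -8.57717644e-01,  4.67481988e-01,
         6.27841792e+02],
       [ 7.26946521e-03,  4.77153557e-01,  8.78789871e-01,
         1.15164494e+03],
       [ 0.00000000e+00,  0.00000000e+00,  0.00000000e+00,
         1.00000000e+00]])}
```
View pics/top0.png

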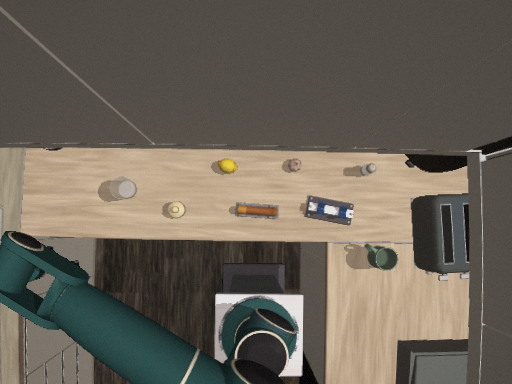

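View pics/side0.png

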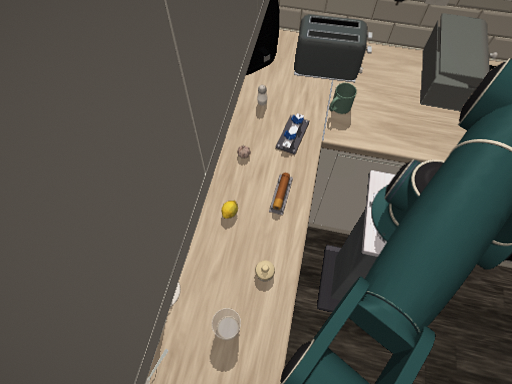

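Top view: timer at about (176,210), handle on its rest at (257,211), cradle at (330,210); lemon (228,166), garlic (295,165), pepper pot (369,169) and tumbler (123,188). The side view shows the same things: timer (265,270), handle (282,190), cradle (293,133). Next I'll enlarge crops and set up the ray helpers.

```bash
cat > h.py <<'E'
import numpy as np,cv2
from cell import ctrl
def ray(n,uv):
    c=ctrl.get_calibration(n); E=c["extrinsics"]
    p=cv2.undistortPoints(np.array(uv,float).reshape(-1,1,2),c["intrinsics"],c["D"]).reshape(-1,2)
    d=np.c_[p[:,0],-p[:,1],-np.ones(len(p))]@E[:3,:3].T
    return E[:3,3],d
def plane(n,uv,z):
    o,d=ray(n,uv); return o+d*((z-o[2])/d[:,2])[:,None]
def two(a,b):
    o1,d1=ray("top",a);o2,d2=ray("side",b)
    out=[]
    for x,y in zip(d1,d2):
        t=np.linalg.lstsq(np.c_[x,-y],o2-o1,rcond=None)[0]
        p,q=o1+t[0]*x,o2+t[1]*y; out.append(np.r_[(p+q)/2,np.linalg.norm(p-q)])
    return np.array(out)
def proj(n,P):
    c=ctrl.get_calibration(n);E=c["extrinsics"]
    X=(np.atleast_2d(P)-E[:3,3])@E[:3,:3]*[1,-1,-1]
    return cv2.projectPoints(X,np.zeros(3),np.zeros(3),c["intrinsics"],c["D"])[0].reshape(-1,2)
E
python3 - <<'E'
import cv2,numpy as np
t=cv2.imread("pics/top0.png");s=cv2.imread("pics/side0.png")
f=lambda im,x,y,w,h,k:cv2.resize(im[y:y+h,x:x+w],None,fx=k,fy=k,interpolation=cv2.INTER_NEAREST)
a=np.hstack([f(t,232,196,52,30,7),f(t,300,190,60,36,7)[:210]])
b=np.hstack([f(s,262,165,38,55,7),f(s,270,105,45,55,7),f(s,250,255,30,35,7)[:245].copy() if 0 else cv2.copyMakeBorder(f(s,250,255,30,30,6),0,385-180,0,0,cv2.BORDER_CONSTANT)])
w=max(a.shape[1],b.shape[1])
p=lambda i:cv2.copyMakeBorder(i,0,0,0,w-i.shape[1],cv2.BORDER_CONSTANT)
o=np.vstack([p(a),p(b)]);print(o.shape);cv2.imwrite("pics/crop1.png",o[:600,:800])
E
```

```text
(595, 784, 3)
```

View pics/crop1.png

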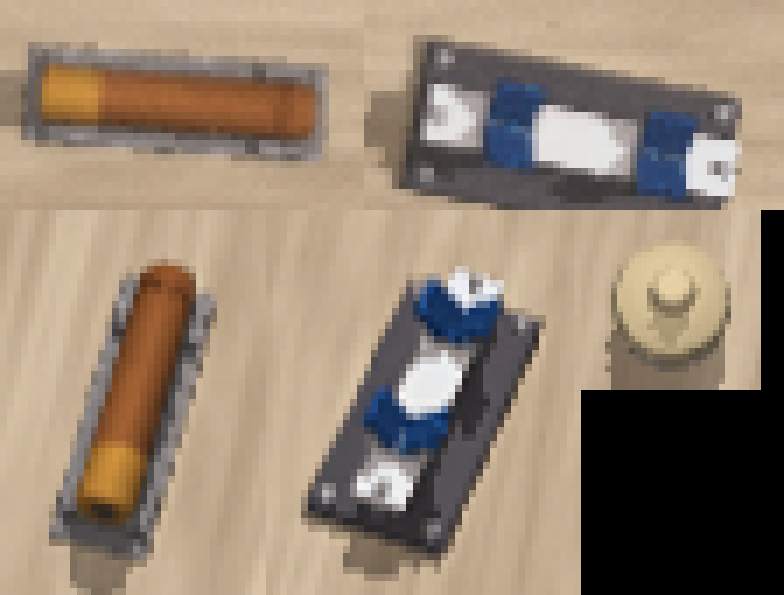

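The crops show the handle with its brass end at +y (left in top view), the cradle with dark base, two blue blocks and white bar, and the timer dome with its knob at about side pixel (265,269). Now I'll measure them by masks.

```bash
cat > m.py <<'E'
from h import *
K=8
def crop(im,x,y,w,h):
    c=cv2.resize(im[y:y+h,x:x+w],None,fx=K,fy=K,interpolation=cv2.INTER_CUBIC)
    return c,cv2.cvtColor(c,cv2.COLOR_BGR2HSV).astype(int),cv2.cvtColor(c,cv2.COLOR_BGR2LAB).astype(int)
up=lambda p,x,y:(np.array(p,float)+.5)/K-.5+[x,y]
def big(m):
    cs,_=cv2.findContours(m.astype(np.uint8),cv2.RETR_EXTERNAL,cv2.CHAIN_APPROX_NONE)
    return max(cs,key=cv2.contourArea)
E
python3 - <<'E'
from m import *
t=cv2.imread("pics/top0.png");s=cv2.imread("pics/side0.png")
R={}
for n,im,bx in(("top",t,(232,196,52,30)),("side",s,(262,165,38,55))):
    c,h,l=crop(im,*bx)
    r=cv2.minAreaRect(big((h[...,1]>150)&(h[...,0]<25)))
    b=up(cv2.boxPoints(r),*bx[:2]); P=plane(n,b,27)
    e=[np.linalg.norm(P[i]-P[(i+1)%4]) for i in range(2)]
    ax=P[1]-P[0] if e[0]>e[1] else P[2]-P[1]
    R[n]=b.mean(0);print("handle",n,P.mean(0),np.round(e,1),"yaw",np.degrees(np.arctan2(ax[1],ax[0])))
    r=cv2.minAreaRect(big((l[...,1]<131)&(l[...,2]<136)|(h[...,1]>150)&(h[...,0]<25)))
    P=plane(n,up(cv2.boxPoints(r),*bx[:2]),5);print(" rest",P.mean(0),[np.linalg.norm(P[i]-P[i+1]) for i in range(2)])
print("handle two",two([R["top"]],[R["side"]]))
for n,im,bx in(("top",t,(298,188,64,40)),("side",s,(268,103,50,59))):
    c,h,l=crop(im,*bx)
    dark=(h[...,2]<110)|((h[...,0]>95)&(h[...,0]<125)&(h[...,1]>100))
    hull=cv2.convexHull(big(dark&(h[...,1]<80)|(h[...,0]>95)&(h[...,1]>100)))
    r=cv2.minAreaRect(hull);P=plane(n,up(cv2.boxPoints(r),*bx[:2]),8)
    print("base",n,P.mean(0),[np.round(np.linalg.norm(P[i]-P[i+1]),1) for i in range(2)],r[2],[np.degrees(np.arctan2(*(P[i+1]-P[i])[[1,0]])) for i in range(2)])
    m=((h[...,0]>95)&(h[...,0]<125)&(h[...,1]>130)).astype(np.uint8)
    k,_,st,ce=cv2.connectedComponentsWithStats(m)
    i=np.argsort(-st[1:,4])[:3]+1;b=up(ce[i],*bx[:2]);R[n]=b
    print("blue",n,st[i,4],b.round(1).tolist(),plane(n,b,48).round(1).tolist())
for n,im,bx in(("top",t,(162,196,30,30)),("side",s,(250,255,30,32))):
    c,h,l=crop(im,*bx)
    np.set_printoptions(linewidth=250)
    print(n);print(h[K//2::K,K//2::K,1]);
E
```

```text
handle top [452.00436363  13.53149861  27.        ] [ 26.7 137.7] yaw -93.84073217142232
 rest [452.67078281  12.82990517   5.        ] [np.float64(27.167094793177228), np.float64(139.87908706015673)]
handle side [451.100953    11.49288778  27.        ] [148.   30.3] yaw -92.2322403868228
 rest [451.92696306  -0.56396268   5.        ] [np.float64(150.93783709196776), np.float64(30.875301384356376)]
handle two [[451.5811799   13.60534075  27.26521912   0.86419569]]
base top [ 456.9055492  -250.27346055    8.        ] [np.float64(79.3), np.float64(172.3)] 10.89354419708252 [np.float64(-10.657395234668021), np.float64(-99.9216450202274)]
blue top [3629 1848 1842] [[320.7, 207.4], [343.1, 208.6], [342.0, 214.9]] [[465.0, -212.2, 48.0], [461.9, -292.9, 48.0], [439.7, -288.9, 48.0]]
base side [ 455.17777375 -252.23133456    8.        ] [np.float64(187.2), np.float64(86.8)] 23.749494552612305 [np.float64(-98.65900062082619), np.float64(162.50875682868025)]
blue side [3729 3610] [[289.3, 135.2], [296.4, 119.7]] [[463.0, -212.4, 48.0], [449.2, -290.1, 48.0]]
top
[[68 70 69 68 66 66 62 69 67 6
[... 5042 characters left out ...]
83 82 78 80 57 58 53 60 64 64 59 58 60 61 62 67]
 [59 62 63 64 66 72 70 72 72 71 58 35 50 37 69 71 60 59 48 59 66 65 65 65 60 58 61 60 59 69]
 [61 63 63 64 72 72 71 72 73 71 74 73 67 56 53 59 62 60 70 71 64 65 65 63 59 58 59 60 61 70]
 [62 62 63 63 65 70 74 74 71 73 71 71 75 70 72 72 71 68 66 69 65 66 62 65 60 56 59 61 64 70]
 [60 63 64 67 67 72 72 76 69 70 72 70 73 71 73 71 69 68 65 65 67 65 63 65 57 60 60 62 67 68]
 [62 63 63 65 66 70 73 75 71 73 70 69 69 70 71 70 70 66 65 67 65 62 62 59 57 58 60 63 67 69]
 [63 65 65 67 68 69 73 73 71 70 70 71 69 72 72 70 71 67 66 68 66 64 64 59 58 60 63 63 69 69]
 [63 66 67 70 67 65 69 73 71 70 69 71 72 70 71 69 65 66 65 65 65 65 65 58 57 60 63 63 68 66]]
```

```bash
cat >> h.py <<'E'
def go(P,yaw=None,tilt=0):
    "shift/turn in tool axes to TCP P and closing line at world yaw (deg)"
    from scipy.spatial.transform import Rotation as Ro
    s=ctrl.read_state();R=Ro.from_quat(s["tool_rot"]);M=R.as_matrix()
    cur=np.degrees(np.arctan2(M[1,1],M[0,1]));out=[]
    print("pos",s["position"].round(1),"closing yaw",cur.round(2),"tool z",M[:,2].round(4),"q6",s["q"][5].round(3))
    d=M.T@(np.array(P)-s["position"]);print("shift",d.round(1))
    if yaw is not None:
        for k in(-180,0,180):
            a=(yaw+k-cur+540)%360-180
            x=Ro.from_euler("z",cur+a,degrees=True).as_matrix()
            T=np.c_[np.cross(x[:,0],[0,0,-1]),x[:,0],[0,0,-1]]
            r=(R.inv()*Ro.from_matrix(T)).as_rotvec();print(" rotvec",r.round(4))
E
python3 - <<'E'
from m import *
t=cv2.imread("pics/top0.png");s=cv2.imread("pics/side0.png")
C={}
for n,im,bx in(("top",t,(162,196,30,30)),("side",s,(250,255,30,27))):
    c,h,l=crop(im,*bx); b=cv2.GaussianBlur(l[...,2].astype(np.float32),(0,0),6)
    th,m=cv2.threshold(b.astype(np.uint8),0,255,cv2.THRESH_OTSU)
    k=cv2.convexHull(big(m>0)); e=cv2.fitEllipse(k)
    C[n]=up(e[0],*bx[:2]);print(n,th,C[n],np.array(e[1])/K, plane(n,[C[n]],27).round(1))
    g=cv2.createCLAHE(4,(2,2)).apply(cv2.cvtColor(c,cv2.COLOR_BGR2GRAY)); g=cv2.resize(g,(400,400*bx[3]//bx[2]));cv2.imwrite(f"pics/t_{n}.png",g)
print(two([C["top"]],[C["side"]]))
a,b=cv2.imread("pics/t_top.png"),cv2.imread("pics/t_side.png")
cv2.imwrite("pics/timer.png",np.hstack([a,cv2.copyMakeBorder(b,0,a.shape[0]-b.shape[0],0,0,cv2.BORDER_CONSTANT)]))
E
```

```text
top 146.0 [176.22563648 208.91841602] [16.22541046 16.63174057] [[452.3 301.4  27. ]]
side 146.0 [264.53780746 268.78167439] [18.43332672 18.69930077] [[450.  297.5  27. ]]
[[450.89622157 299.90446247  35.20618526   2.39966154]]
```

View pics/timer.png

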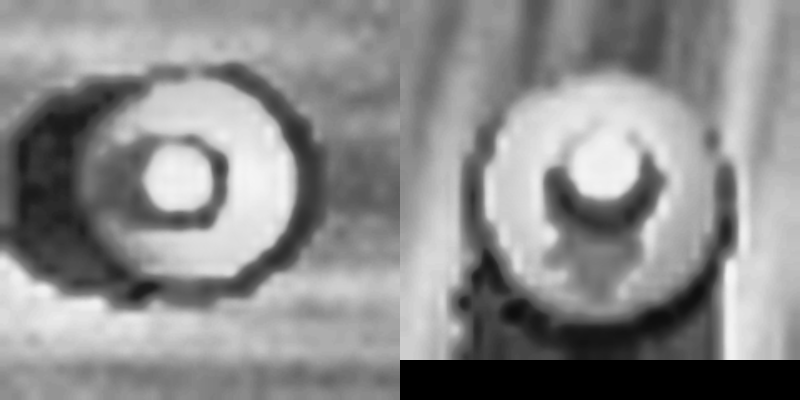

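The crops show the knob top as a bright disc, at top-view pixel about (174.9,208.9) and side-view pixel about (264.9,266.9). I'll triangulate it.

```bash
python3 - <<'E'
from h import *
a,b=[[174.89,208.9]],[[264.9,266.9]]
print(plane("top",a,60),plane("side",b,60),two(a,b))
go([451,301,120],90)
for z in(30,60):print(proj("top",[451,301,z]),proj("side",[451,301,z]))
E
```

```text
[[451.31889258 300.27998341  60.        ]] [[448.90417787 301.26147986  60.        ]] [[450.18259754 300.63343168  57.88837246   2.40058212]]
pos [293.4 607.7 230.6] closing yaw 64.23 tool z [-5.e-04 -9.e-04 -1.e+00] q6 -0.038
shift [-275.3 -207.6  110.8]
 rotvec [-4.0000e-04  1.3000e-03  2.6918e+00]
 rotvec [-1.000e-03 -3.000e-04 -4.498e-01]
 rotvec [-4.0000e-04  1.3000e-03  2.6918e+00]
[[176.16961846 209.26990874]] [[264.01382738 269.51775617]]
[[174.68199649 208.98770946]] [[264.24184384 266.67100751]]
```

Units first: shifts go in units of 5 mm. So -207 mm is -41.4, 110 mm is 22.

```bash
python3 nudge.py '[{"jaw": 45, "pos": [-28, -20.8, 8], "rotvec": [0, 0, 0.3]}, {"jaw": 45, "pos": [-55.2, -41.4, 22], "rotvec": [0, 0, 0.6]}, {"jaw": 45, "pos": [-55.2, -41.4, 22], "rotvec": [0, 0, 0.6]}, {"jaw": 45, "pos": [-55.2, -41.4, 22], "rotvec": [0, 0, 0.6]}, {"jaw": 45, "pos": [-55.2, -41.4, 22], "rotvec": [0, 0, 0.6]}, {"jaw": 45, "pos": [-55.2, -41.4, 22], "rotvec": [0, 0, 0.6]}, {"jaw": 45, "pos": [-55.2, -41.4, 22], "rotvec": [0, 0, 0.6]}, {"jaw": 45, "pos": [-55.2, -41.4, 22], "rotvec": [0, 0, 0.6]}]' 40
python3 - <<'E'
from h import *
go([450.5,300.8,51],None); cv2.imwrite("pics/s1.png",ctrl.capture("side")[225:315,215:315].repeat(6,0).repeat(6,1))
E
```

```text
time_s: 1.1
position: [452.0, 301.7, 121.5]
tool_rot: [0.501, 0.865, 0.0, -0.0]
ft_force: [-0.5, -0.0, -0.0]
width: 44.8
finger_force: 0.0
pos [452.  301.7 121.5] closing yaw 29.82 tool z [-0.e+00  3.e-04 -1.e+00] q6 0.021
shift [-0.1 -1.8 70.5]
```

View pics/s1.png

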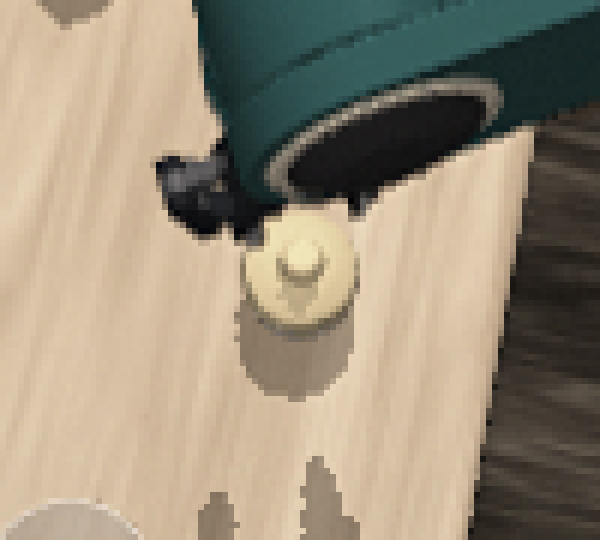

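The gripper is above the timer, with the knob visible below it at crop (302,258). I'll descend and close.

```bash
python3 nudge.py '[{"jaw": 45, "pos": [0, -0.36, 7]}, {"jaw": 45, "pos": [0, -0.36, 13]}, {"jaw": 45, "pos": [0, -0.36, 14]}, {"jaw": 45, "pos": [0, -0.36, 14]}]' 40
python3 nudge.py '[{"jaw": 15}, {"jaw": 15}, {"jaw": 15}, {"jaw": 15}]' 40
python3 -c "
from h import *
s=ctrl.read_state();print(s['position'],s['ft_force'],s['moment'],s['width'],s['finger_force']);go([450.5,300.8,51])"
```

```text
time_s: 1.65
position: [450.5, 301.3, 52.2]
tool_rot: [0.501, 0.866, 0.0, 0.0]
ft_force: [-0.7, 0.2, 0.6]
width: 45.4
finger_force: 0.0
time_s: 2.15
position: [450.7, 300.9, 52.8]
tool_rot: [0.501, 0.865, 0.001, 0.0]
ft_force: [-5.4, -0.7, 8.2]
width: 17.7
finger_force: 38.9
[450.68163762 300.87907765  52.81397819] [-5.44236183 -0.70301865  8.15606118] [-0.2803891   0.94018249  0.0451869 ] 17.66430567993142 38.94418689887971
pos [450.7 300.9  52.8] closing yaw 29.85 tool z [ 7.e-04  8.e-04 -1.e+00] q6 0.02
shift [ 0.  -0.2  1.8]
```

Width 17.7 mm is less than the 22.5 mm knob, so the tips may be on its edge. I'll reopen, go lower and watch the force.

In the tool's units: 2 mm is 0.4.

```bash
python3 nudge.py '[{"jaw": 32}, {"jaw": 32}, {"jaw": 32, "pos": [0, 0, 0.4]}, {"jaw": 32, "pos": [0, 0, 0.4]}]' 40
python3 nudge.py '[{"jaw": 32, "pos": [0, 0, 0.4]}, {"jaw": 32, "pos": [0, 0, 0.4]}]'
python3 nudge.py '[{"jaw": 15}, {"jaw": 15}, {"jaw": 15}]' 40
python3 - <<'E'
from h import *
a=ctrl.capture("side")[245:290,240:290];b=ctrl.capture("top")[185:230,150:200]
cv2.imwrite("pics/s2.png",np.hstack([a,b]).repeat(8,0).repeat(8,1))
E
```

```text
time_s: 2.65
position: [450.4, 300.5, 49.1]
tool_rot: [0.501, 0.865, -0.0, -0.0]
ft_force: [-0.8, -0.6, -0.5]
width: 32.1
finger_force: 0.0
time_s: 2.9
position: [450.4, 300.5, 47.0]
tool_rot: [0.501, 0.865, -0.0, -0.0]
ft_force: [0.3, 0.6, -0.4]
width: 32.1
finger_force: 0.0
time_s: 3.28
position: [450.7, 300.7, 47.6]
tool_rot: [0.501, 0.865, 0.0, 0.0]
ft_force: [2.2, 0.5, 1.5]
width: 19.9
finger_force: 40.9
```

View pics/s2.png

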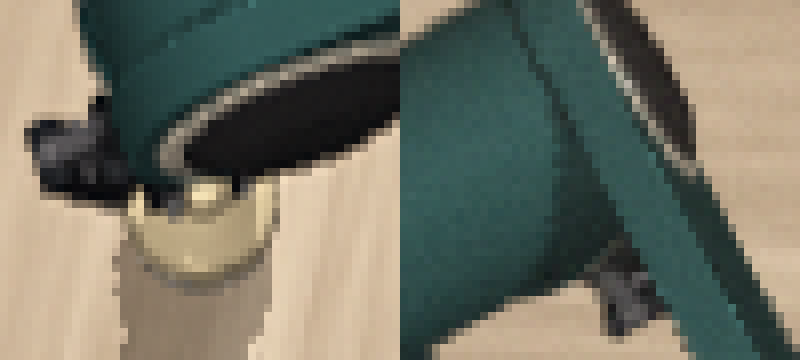

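The side view shows the tips straddling the knob at about crop (205,195), and the width grew to 19.9 as I went lower. I'll go slightly lower, regrip, then turn 1.3 rad anticlockwise (−rz).

In the tool's units: 1.5 mm is 0.3.

```bash
python3 nudge.py '[{"jaw": 32}, {"jaw": 32, "pos": [0, 0, 0.3]}, {"jaw": 32, "pos": [0, 0, 0.3]}]' 40
python3 nudge.py '[{"jaw": 15}, {"jaw": 15}, {"jaw": 15}]' 40
python3 nudge.py '[{"jaw": 15, "rotvec": [0, 0, -0.1]}, {"jaw": 15, "rotvec": [0, 0, -0.2]}, {"jaw": 15, "rotvec": [0, 0, -0.3]}]' 40
python3 -c "
from h import *
s=ctrl.read_state();print(s['moment'],s['width']);go([450.5,300.8,51])"
```

```text
time_s: 3.75
position: [450.2, 300.4, 45.4]
tool_rot: [0.501, 0.865, -0.0, -0.0]
ft_force: [-0.4, 0.5, 1.2]
width: 32.0
finger_force: 0.0
time_s: 4.12
position: [450.8, 300.7, 46.6]
tool_rot: [0.501, 0.865, 0.0, 0.0]
ft_force: [-1.2, -1.2, 6.8]
width: 19.6
finger_force: 75.3
time_s: 4.5
position: [451.0, 300.9, 46.6]
tool_rot: [0.365, 0.931, 0.001, 0.0]
ft_force: [-0.0, 1.4, 5.0]
width: 19.8
finger_force: 74.0
[ 0.12068922 -0.15285566 -0.0138608 ] 19.754065269305805
pos [451.  300.9  46.6] closing yaw 47.23 tool z [ 1.3e-03  8.0e-04 -1.0e+00] q6 -0.283
shift [ 0.3 -0.4 -4.4]
```

In the tool's units: -0.5 mm is -0.1.

```bash
python3 nudge.py '[{"jaw": 15, "pos": [0, 0, -0.1], "rotvec": [0, 0, -0.18]}, {"jaw": 15, "pos": [0, 0, -0.1], "rotvec": [0, 0, -0.36]}, {"jaw": 15, "pos": [0, 0, -0.1], "rotvec": [0, 0, -0.54]}, {"jaw": 15, "pos": [0, 0, -0.1], "rotvec": [0, 0, -0.72]}, {"jaw": 15, "pos": [0, 0, -0.1], "rotvec": [0, 0, -0.9]}, {"jaw": 15, "pos": [0, 0, -0.1], "rotvec": [0, 0, -1]}]' 40
python3 -c "
from h import *
s=ctrl.read_state();print(s['moment'],s['width']);go([450.5,300.8,51])"
python3 nudge.py '[{"jaw": 32}, {"jaw": 32}]' 40
python3 -c "
from h import *
s=ctrl.read_state();print(s['moment'],s['ft_force']);go([450.5,300.8,51]);cv2.imwrite('pics/dA.png',ctrl.capture('side'))"
```

```text
time_s: 5.25
position: [451.1, 301.7, 46.7]
tool_rot: [-0.127, 0.992, 0.001, 0.001]
ft_force: [5.8, 11.0, -4.3]
width: 19.8
finger_force: 71.8
[ 1.83960688 -0.95220073 -0.04884434] 19.76681831362369
pos [451.1 301.7  46.7] closing yaw 104.6 tool z [ 0.0018  0.0026 -1.    ] q6 -1.284
shift [ 0.8 -0.7 -4.3]
time_s: 5.5
position: [450.4, 300.4, 46.2]
tool_rot: [-0.124, 0.992, -0.0, -0.0]
ft_force: [0.9, 0.0, 0.3]
width: 31.8
finger_force: 0.0
[-0.02251632  0.04507034 -0.01137782] [0.86855176 0.01602844 0.31365555]
pos [450.4 300.4  46.2] closing yaw 104.28 tool z [-3.e-04 -3.e-04 -1.e+00] q6 -1.279
shift [-0.2  0.3 -4.8]
```

Turning torque was small (0.05 N m), so the dial follows. The side forces show the knob centre is about 1.3 mm further in +y, so I'll correct for that, swing back and take the second grip.

In the tool's units: 1.3 mm is 0.26, -0.5 mm is -0.1.

```bash
python3 nudge.py '[{"jaw": 32, "pos": [-0.1, 0.26, -0.1], "rotvec": [0, 0, 0.18]}, {"jaw": 32, "pos": [-0.1, 0.26, -0.1], "rotvec": [0, 0, 0.36]}, {"jaw": 32, "pos": [-0.1, 0.26, -0.1], "rotvec": [0, 0, 0.54]}, {"jaw": 32, "pos": [-0.1, 0.26, -0.1], "rotvec": [0, 0, 0.72]}, {"jaw": 32, "pos": [-0.1, 0.26, -0.1], "rotvec": [0, 0, 0.9]}, {"jaw": 32, "pos": [-0.1, 0.26, -0.1], "rotvec": [0, 0, 1.08]}, {"jaw": 32, "pos": [-0.1, 0.26, -0.1], "rotvec": [0, 0, 1.26]}, {"jaw": 32, "pos": [-0.1, 0.26, -0.1], "rotvec": [0, 0, 1.35]}, {"jaw": 15, "pos": [-0.1, 0.26, -0.1], "rotvec": [0, 0, 1.35]}, {"jaw": 15, "pos": [-0.1, 0.26, -0.1], "rotvec": [0, 0, 1.35]}, {"jaw": 15, "pos": [-0.1, 0.26, -0.1], "rotvec": [0, 0, 1.35]}]' 40
python3 -c "
from h import *
s=ctrl.read_state();print(s['moment'],s['width']);go([450.5,301.8,51])"
python3 nudge.py '[{"jaw": 15, "rotvec": [0, 0, -0.18]}, {"jaw": 15, "rotvec": [0, 0, -0.36]}, {"jaw": 15, "rotvec": [0, 0, -0.54]}, {"jaw": 15, "rotvec": [0, 0, -0.72]}, {"jaw": 15, "rotvec": [0, 0, -0.9]}, {"jaw": 15, "rotvec": [0, 0, -1.08]}, {"jaw": 15, "rotvec": [0, 0, -1.26]}, {"jaw": 15, "rotvec": [0, 0, -1.35]}]' 40
python3 -c "
from h import *
s=ctrl.read_state();print(s['moment'],s['width']);go([450.5,301.8,51])"
python3 nudge.py '[{"jaw": 32}, {"jaw": 32}]' 40
python3 -c "
from h import *
s=ctrl.read_state();print(s['moment'],s['ft_force']);go([450.5,301.8,51]);cv2.imwrite('pics/dB.png',ctrl.capture('side'))"
```

```text
time_s: 6.92
position: [450.1, 301.6, 47.2]
tool_rot: [0.522, 0.853, -0.001, -0.0]
ft_force: [-6.5, -4.6, 9.3]
width: 20.3
finger_force: 50.7
[-0.76950327  1.43383114 -0.05263674] 20.333235567235874
pos [450.1 301.6  47.2] closing yaw 27.1 tool z [-1.4e-03 -8.0e-04 -1.0e+00] q6 0.07
shift [-0.   0.4 -3.8]
time_s: 7.92
position: [450.4, 301.5, 47.2]
tool_rot: [-0.128, 0.992, -0.0, -0.0]
ft_force: [-5.7, -5.3, 7.2]
width: 20.3
finger_force: 51.1
[-0.85640691  1.00788211 -0.02852101] 20.26103321184871
pos [450.4 301.5  47.2] closing yaw 104.7 tool z [-8.e-04 -9.e-04 -1.e+00] q6 -1.284
shift [-0.2  0.2 -3.8]
time_s: 8.18
position: [450.6, 301.9, 46.7]
tool_rot: [-0.125, 0.992, -0.0, -0.0]
ft_force: [0.6, 0.6, 0.6]
width: 32.1
finger_force: 0.0
[-0.02917385  0.01509938  0.02799869] [0.59444683 0.64560764 0.56797083]
pos [450.6 301.9  46.7] closing yaw 104.31 tool z [-0. -0. -1.] q6 -1.277
shift [ 0.2 -0.1 -4.3]
```

In the tool's units: -0.3 mm is -0.06, 0.3 mm is 0.06.

```bash
python3 nudge.py '[{"jaw": 32, "pos": [0.06, -0.06, 0], "rotvec": [0, 0, 0.18]}, {"jaw": 32, "pos": [0.06, -0.06, 0], "rotvec": [0, 0, 0.36]}, {"jaw": 32, "pos": [0.06, -0.06, 0], "rotvec": [0, 0, 0.54]}, {"jaw": 32, "pos": [0.06, -0.06, 0], "rotvec": [0, 0, 0.72]}, {"jaw": 32, "pos": [0.06, -0.06, 0], "rotvec": [0, 0, 0.9]}, {"jaw": 32, "pos": [0.06, -0.06, 0], "rotvec": [0, 0, 1.08]}, {"jaw": 32, "pos": [0.06, -0.06, 0], "rotvec": [0, 0, 1.26]}, {"jaw": 32, "pos": [0.06, -0.06, 0], "rotvec": [0, 0, 1.35]}, {"jaw": 15, "pos": [0.06, -0.06, 0], "rotvec": [0, 0, 1.35]}, {"jaw": 15, "pos": [0.06, -0.06, 0], "rotvec": [0, 0, 1.35]}, {"jaw": 15, "pos": [0.06, -0.06, 0], "rotvec": [0, 0, 1.35]}]' 40
python3 nudge.py '[{"jaw": 15, "rotvec": [0, 0, -0.18]}, {"jaw": 15, "rotvec": [0, 0, -0.36]}, {"jaw": 15, "rotvec": [0, 0, -0.54]}, {"jaw": 15, "rotvec": [0, 0, -0.72]}, {"jaw": 15, "rotvec": [0, 0, -0.9]}, {"jaw": 15, "rotvec": [0, 0, -1.08]}, {"jaw": 15, "rotvec": [0, 0, -1.26]}, {"jaw": 15, "rotvec": [0, 0, -1.35]}]' 40
python3 -c "
from h import *
s=ctrl.read_state();print(s['moment'],s['width'])"
python3 nudge.py '[{"jaw": 50}, {"jaw": 50}, {"jaw": 85, "pos": [0, 0, -10]}, {"jaw": 85, "pos": [0, 0, -18]}, {"jaw": 85, "pos": [0, 0, -18]}, {"jaw": 85, "pos": [0, 0, -18]}]' 40
python3 - <<'E'
from h import *
c=ctrl.capture("side")
cv2.imwrite("pics/dC.png",c)
f=lambda im:im[250:292,242:290].repeat(8,0).repeat(8,1)
cv2.imwrite("pics/dCc.png",np.hstack([f(cv2.imread("pics/side0.png")),f(c)]))
go([451.6,13.6,120],-3.8)
E
```

```text
time_s: 9.6
position: [450.2, 301.5, 47.1]
tool_rot: [0.522, 0.853, -0.0, -0.0]
ft_force: [-5.0, -2.3, 6.8]
width: 20.0
finger_force: 52.9
time_s: 10.6
position: [450.4, 301.6, 47.2]
tool_rot: [-0.128, 0.992, 0.0, -0.0]
ft_force: [-3.7, -1.7, 6.2]
width: 20.6
finger_force: 53.1
[-0.2197862   0.54397179 -0.020687  ] 20.60218832449568
time_s: 11.35
position: [450.2, 301.4, 136.0]
tool_rot: [-0.124, 0.992, -0.0, -0.0]
ft_force: [0.6, -0.4, -1.0]
width: 84.9
finger_force: 0.0
pos [450.  301.3 135.5] closing yaw 104.31 tool z [-1.4e-03 -9.0e-04 -1.0e+00] q6 -1.278
shift [  69.5 -279.2   15.7]
 rotvec [ 6.0000e-04 -1.7000e-03 -1.2547e+00]
 rotvec [-1.8000e-03 -6.0000e-04  1.8869e+00]
 rotvec [ 6.0000e-04 -1.7000e-03 -1.2547e+00]
```

View pics/dCc.png

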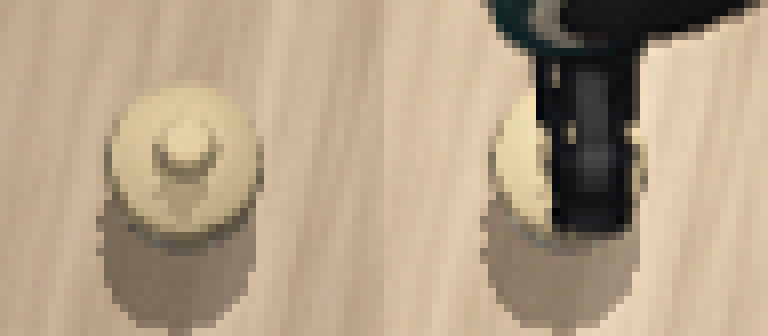

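The dome has no marks to read, so the evidence that it turned is the low twist moment during gripped turns totalling 4.0 rad. Now I'll move over the handle.

```bash
python3 nudge.py '[{"jaw": 60, "pos": [2, -8, 1], "rotvec": [0, 0, 0.18]}, {"jaw": 60, "pos": [4, -16, 3], "rotvec": [0, 0, 0.36]}, {"jaw": 60, "pos": [6, -24, 3], "rotvec": [0, 0, 0.54]}, {"jaw": 60, "pos": [8, -32, 3], "rotvec": [0, 0, 0.72]}, {"jaw": 60, "pos": [10, -40, 3], "rotvec": [0, 0, 0.9]}, {"jaw": 60, "pos": [12, -48, 3], "rotvec": [0, 0, 1.08]}, {"jaw": 60, "pos": [13.9, -55.8, 3], "rotvec": [0, 0, 1.26]}, {"jaw": 60, "pos": [13.9, -55.8, 3], "rotvec": [0, 0, 1.44]}, {"jaw": 60, "pos": [13.9, -55.8, 3], "rotvec": [0, 0, 1.62]}, {"jaw": 60, "pos": [13.9, -55.8, 3], "rotvec": [0, 0, 1.8]}, {"jaw": 60, "pos": [13.9, -55.8, 3], "rotvec": [0, 0, 1.887]}, {"jaw": 60, "pos": [13.9, -55.8, 3], "rotvec": [0, 0, 1.887]}, {"jaw": 60, "pos": [13.9, -55.8, 3], "rotvec": [0, 0, 1.887]}]' 40
python3 - <<'E'
from h import *
go([451.6,13.6,10],-3.8)
a=ctrl.capture("side")[145:225,240:330];b=ctrl.capture("top")[170:250,215:305]
cv2.imwrite("pics/h1.png",np.hstack([a,b]).repeat(4,0).repeat(4,1))
E
```

```text
time_s: 13.02
position: [451.9, 14.1, 121.2]
tool_rot: [0.729, 0.684, -0.0, -0.0]
ft_force: [-0.5, -0.5, -0.2]
width: 60.0
finger_force: 0.0
pos [451.9  14.1 121.2] closing yaw -3.67 tool z [-0.001  0.    -1.   ] q6 0.039
shift [ -0.5  -0.2 111.2]
 rotvec [-1.0000e-04 -1.5000e-03 -3.1392e+00]
 rotvec [-0.001   0.      0.0023]
 rotvec [-1.0000e-04 -1.5000e-03 -3.1392e+00]
```

View pics/h1.png

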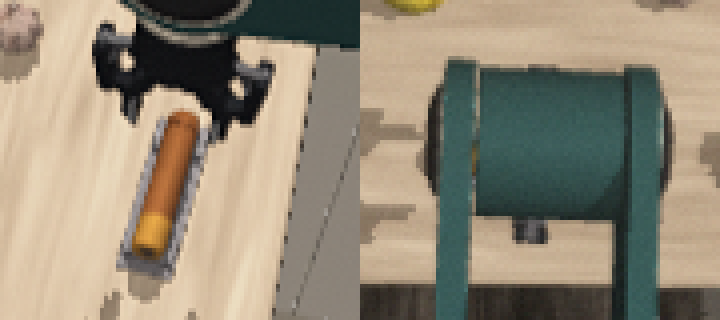

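The gripper straddles the handle line. In the side crop the fingers are at (130,115) and (215,135), with the rod just beyond and aligned. I'll descend, grip and lift.

```bash
python3 nudge.py '[{"jaw": 60, "pos": [-0.1, 0, 10]}, {"jaw": 60, "pos": [-0.1, 0, 19]}, {"jaw": 60, "pos": [-0.1, 0, 22]}, {"jaw": 60, "pos": [-0.1, 0, 22]}]' 30
python3 nudge.py '[{"jaw": 25}, {"jaw": 25}, {"jaw": 25}, {"jaw": 25}]' 30
python3 nudge.py '[{"jaw": 25, "pos": [0, 0, -4]}, {"jaw": 25, "pos": [0, 0, -12]}, {"jaw": 25, "pos": [0, 0, -22]}, {"jaw": 25, "pos": [0, 0, -22]}]' 30
python3 - <<'E'
from m import *
from scipy.spatial.transform import Rotation as Ro
s=ctrl.read_state();P=s["position"];print(P,s["width"],s["ft_force"])
im=ctrl.capture("side");cv2.imwrite("pics/h2full.png",im)
print(proj("side",[P+[0,0,19]]),proj("side",[P+[0,70,19],P+[0,-70,19]]))
go([457,-251.2,110],-10.2)
E
```

```text
time_s: 13.62
position: [452.1, 13.6, 11.9]
tool_rot: [0.73, 0.684, -0.0, -0.0]
ft_force: [-0.7, -0.2, 0.9]
width: 60.2
finger_force: 0.0
time_s: 14.12
position: [453.1, 13.5, 13.5]
tool_rot: [0.73, 0.683, 0.001, 0.001]
ft_force: [-0.3, 0.1, 7.9]
width: 29.2
finger_force: 29.1
time_s: 14.62
position: [453.9, 13.5, 126.5]
tool_rot: [0.73, 0.683, 0.003, 0.003]
ft_force: [0.7, 0.5, -0.7]
width: 28.8
finger_force: 30.2
[453.91925547  13.50132333 126.49848054] 28.770505591132927 [ 0.6664976   0.53316385 -0.65944041]
[[282.40597629 172.76818949]] [[278.30791921 191.56386675]
 [286.28710349 154.98172029]]
pos [453.   13.5 124. ] closing yaw -3.78 tool z [ 4.e-03 -1.e-04 -1.e+00] q6 0.04
shift [-263.9   21.4   14. ]
 rotvec [ 5.0000e-04  6.0000e-03 -3.0295e+00]
 rotvec [ 0.004  -0.0004  0.1121]
 rotvec [ 5.0000e-04  6.0000e-03 -3.0295e+00]
```

```bash
python3 - <<'E'
from m import *
P=ctrl.read_state()["position"];z=P[2]+13.5;print(P)
for n,bx in(("side",(255,140,50,75)),("top",(225,190,65,45))):
    c,h,l=crop(ctrl.capture(n),*bx)
    m=((h[...,1]>150)&(h[...,0]<25)).astype(np.uint8)
    k,_,st,ce=cv2.connectedComponentsWithStats(m)
    pts=np.argwhere(m)[:,::-1]
    if len(pts)<50: print(n,"hidden");continue
    X=plane(n,up(pts,*bx[:2]),z)
    print(n,[ (st[i,4],ce[i].round()) for i in range(1,k) if st[i,4]>200])
    v=np.array([np.cos(np.radians(86.2)),np.sin(np.radians(86.2))])
    a=(X[:,:2]-P[:2])@v; print(" along rod from tcp",a.min(),a.max())
    b=(X[:,:2]-P[:2])@np.array([v[1],-v[0]]);print(" across",np.percentile(b,[2,98]))
E
```

```text
[452.98287537  13.51537273 123.96044049]
side [(np.int32(13873), array([212., 320.]))]
 along rod from tcp -31.57235380724729 70.91647129797626
 across [-13.78068871  12.26650457]
top hidden
```

In the tool's units: -264 mm is -52.8, -60 mm is -12.

```bash
python3 nudge.py '[{"jaw": 25, "pos": [-12, 1, 0], "rotvec": [0, 0, 0.03]}, {"jaw": 25, "pos": [-24, 2, 0], "rotvec": [0, 0, 0.06]}, {"jaw": 25, "pos": [-36, 3, 0], "rotvec": [0, 0, 0.09]}, {"jaw": 25, "pos": [-46, 3.8, 0], "rotvec": [0, 0, 0.11]}, {"jaw": 25, "pos": [-52.8, 4.28, 1], "rotvec": [0, 0, 0.112]}, {"jaw": 25, "pos": [-52.8, 4.28, 2], "rotvec": [0, 0, 0.112]}, {"jaw": 25, "pos": [-52.8, 4.28, 2], "rotvec": [0, 0, 0.112]}, {"jaw": 25, "pos": [-52.8, 4.28, 2], "rotvec": [0, 0, 0.112]}]' 30
python3 - <<'E'
from m import *
go([457,-251.2,60],-10.2);
a=ctrl.capture("side")[85:165,250:340];b=ctrl.capture("top")[170:250,285:375]
cv2.imwrite("pics/c1.png",np.hstack([a,b]).repeat(4,0).repeat(4,1))
E
```

```text
time_s: 15.78
position: [456.1, -250.4, 111.6]
tool_rot: [0.767, 0.642, -0.0, -0.0]
ft_force: [-0.2, -0.0, -1.8]
width: 28.9
finger_force: 30.2
pos [ 456.1 -250.4  111.6] closing yaw -10.14 tool z [-3.e-04  3.e-04 -1.e+00] q6 -0.374
shift [-0.6  1.  51.6]
 rotvec [ 3.0000e-04 -5.0000e-04 -3.1405e+00]
 rotvec [-0.0003 -0.0002  0.0011]
 rotvec [ 3.0000e-04 -5.0000e-04 -3.1405e+00]
```

View pics/c1.png

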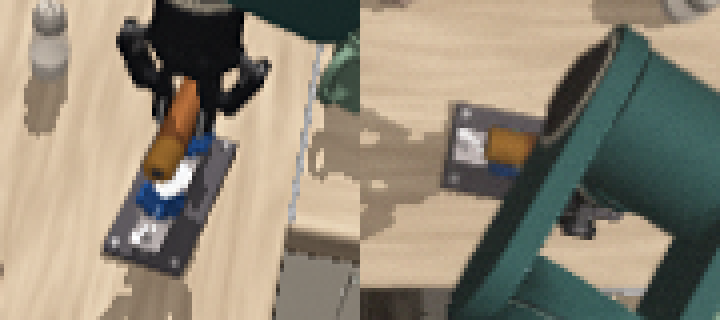

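The rod is over the cradle and in line with the groove: brass end at side crop (165,165), groove below it, and seen in line in the top crop at (510,148). I'll lower in steps.

```bash
python3 nudge.py '[{"jaw": 25, "pos": [-0.12, 0.2, 5]}, {"jaw": 25, "pos": [-0.12, 0.2, 9]}, {"jaw": 25, "pos": [-0.12, 0.2, 11.6]}, {"jaw": 25, "pos": [-0.12, 0.2, 12.4]}, {"jaw": 25, "pos": [-0.12, 0.2, 12.4]}, {"jaw": 25, "pos": [-0.12, 0.2, 12.4]}]' 30
python3 nudge.py '[{"jaw": 25, "pos": [0, 0, 0.4]}, {"jaw": 25, "pos": [0, 0, 0.4]}, {"jaw": 25, "pos": [0, 0, 0.4]}]' 30
python3 - <<'E'
from m import *
s=ctrl.read_state();print(s["position"],s["ft_force"],s["moment"])
c=ctrl.capture("side");cv2.imwrite("pics/c2.png",c[85:165,250:340].repeat(6,0).repeat(6,1))
E
```

```text
time_s: 16.62
position: [457.2, -252.3, 50.5]
tool_rot: [0.767, 0.641, 0.0, 0.0]
ft_force: [0.9, 0.6, -0.5]
width: 28.8
finger_force: 30.2
time_s: 17.0
position: [457.0, -252.0, 47.9]
tool_rot: [0.767, 0.641, 0.0, 0.0]
ft_force: [0.7, -0.2, -1.4]
width: 28.9
finger_force: 30.2
[ 456.97894819 -252.04892329   47.88941421] [ 0.71095693 -0.15641857 -1.36748291] [-0.00345836 -0.02672928 -0.08080301]
```

```bash
for i in 1 2 3; do python3 nudge.py '[{"jaw": 25, "pos": [0, 0, 0.2]}, {"jaw": 25, "pos": [0, 0, 0.2]}, {"jaw": 25, "pos": [0, 0, 0.2]}]' 30 | egrep 'pos|ft'; done
```

```text
position: [456.9, -252.1, 46.8]
ft_force: [0.6, -0.3, -1.5]
position: [457.0, -252.1, 45.9]
ft_force: [0.7, -0.5, 0.3]
position: [457.0, -252.1, 44.9]
ft_force: [-0.7, -0.5, 2.7]
```

Contact is at the expected height with almost no side force. I'll release so the rod centres itself, then rise and look.

```bash
python3 nudge.py '[{"jaw": 34}, {"jaw": 45}, {"jaw": 60}, {"jaw": 60, "pos": [0, 0, -6]}, {"jaw": 60, "pos": [0, 0, -15]}, {"jaw": 60, "pos": [0, 0, -22]}, {"jaw": 60, "pos": [0, 0, -28]}, {"jaw": 60, "pos": [0, 0, -28]}]' 30
python3 - <<'E'
from m import *
for n,bx in(("side",(262,95,56,70)),("top",(298,180,66,50))):
    im=ctrl.capture(n);c,h,l=crop(im,*bx)
    m=((h[...,1]>150)&(h[...,0]<25)).astype(np.uint8);pts=np.argwhere(m)[:,::-1]
    X=plane(n,up(pts,*bx[:2]),59)[:,:2]
    yaw=np.radians(79.8);v=np.array([np.cos(yaw),np.sin(yaw)]);w=np.array([v[1],-v[0]])
    o=np.array([457,-251.2]);a=(X-o)@v;b=(X-o)@w;print(n,"along",a.min(),a.max(),"across",np.percentile(b,[2,98]))
    f=np.polyfit(a,b,1);print(" slope deg",np.degrees(f[0]))
    cv2.imwrite(f"pics/c3_{n}.png",cv2.resize(c,None,fx=.75,fy=.75))
a,b=cv2.imread("pics/c3_side.png"),cv2.imread("pics/c3_top.png")
cv2.imwrite("pics/c3.png",np.hstack([a,cv2.copyMakeBorder(b,0,a.shape[0]-b.shape[0],0,0,cv2.BORDER_CONSTANT)]))
go([457,-251.2,100])
E
```

```text
time_s: 19.18
position: [457.7, -252.5, 187.3]
tool_rot: [0.767, 0.641, 0.001, 0.002]
ft_force: [-0.3, 0.2, 0.1]
width: 60.1
finger_force: 0.0
side along -79.25998712176968 70.51186751655658 across [-13.63059158  11.99212602]
 slope deg -0.2754236264789848
top along 0.7663951645258882 67.62390160325823 across [-11.11396176  13.07658357]
 slope deg -2.177843715897962
pos [ 456.9 -252.   184.4] closing yaw -10.2 tool z [-2.e-04  1.e-04 -1.e+00] q6 -0.375
shift [ 0.8  0.  84.4]
```

View pics/c3.png

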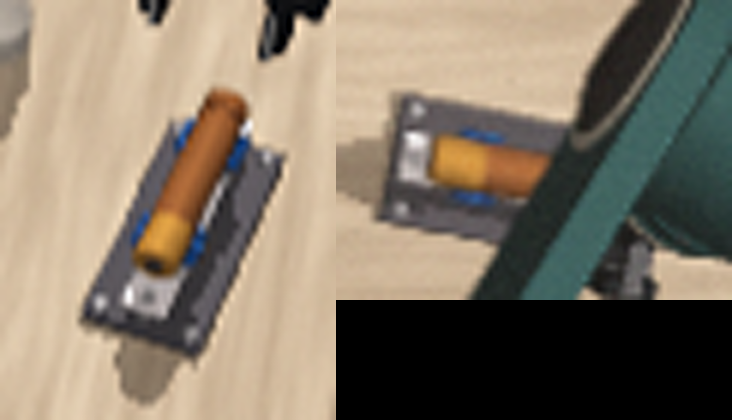

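The rod lies in both V-blocks, with the wood end over the far block and the brass over the near one. In the top view the arm hides half of it, so I'll move aside to check centring.

Units first: shifts go in units of 5 mm. So 260 mm is 52, 240 mm is 48.

```bash
python3 nudge.py '[{"jaw": 60, "pos": [12, 0, 0]}, {"jaw": 60, "pos": [24, 0, 0]}, {"jaw": 60, "pos": [36, 0, 0]}, {"jaw": 60, "pos": [48, 0, 0]}, {"jaw": 60, "pos": [52, 0, 0]}, {"jaw": 60, "pos": [52, 0, 0]}]' 30 | egrep "time|pos"
cat > meas.py <<'E'
from m import *
for n,bx in(("top",(298,180,66,50)),("side",(262,95,56,70))):
    im=ctrl.capture(n);c,h,l=crop(im,*bx)
    rod=(h[...,1]>150)&(h[...,0]<25)
    r=cv2.minAreaRect(big(rod));B=up(cv2.boxPoints(r),*bx[:2])
    X=plane(n,B,59);e=[np.linalg.norm(X[i]-X[i+1]) for i in range(2)];ax=X[1]-X[0] if e[0]>e[1] else X[2]-X[1]
    print(n,"rod",X.mean(0).round(1),np.round(e,1),np.degrees(np.arctan2(ax[1],ax[0])).round(2))
    base=(h[...,2]<110)&(h[...,1]<80)|(h[...,0]>95)&(h[...,0]<130)&(h[...,1]>100)
    r=cv2.minAreaRect(cv2.convexHull(big(base|rod)));X=plane(n,up(cv2.boxPoints(r),*bx[:2]),8)
    print("  base",X.mean(0).round(1),[np.linalg.norm(X[i]-X[i+1]).round(1) for i in range(2)])
    cv2.imwrite(f"pics/m_{n}.png",im)
E
python3 meas.py
```

```text
time_s: 20.02
position: [502.7, 5.1, 183.5]
top rod [ 457.7 -253.7   59. ] [ 27.1 139.9] -100.18
  base [ 456.9 -250.5    8. ] [np.float64(78.9), np.float64(171.2)]
side rod [ 466.7 -196.6   59. ] [29.4 29.6] 160.09
  base [ 461.4 -177.6    8. ] [np.float64(150.9), np.float64(218.3)]
```

In the same top view the rod centre is about y −253 and the base centre −250.5, so the rod sits about 2 mm too far toward −y. I'll regrip, lift slightly, shift +2 mm along the groove and release.

In the tool's units: -260 mm is -52, 139 mm is 27.8.

```bash
python3 nudge.py '[{"jaw": 60, "pos": [-12, 0, 0]}, {"jaw": 60, "pos": [-24, 0, 0]}, {"jaw": 60, "pos": [-36, 0, 0]}, {"jaw": 60, "pos": [-48, 0, 0]}, {"jaw": 60, "pos": [-52, 0, 0]}, {"jaw": 60, "pos": [-52, 0, 0]}, {"jaw": 60, "pos": [-52, 0, 10]}, {"jaw": 60, "pos": [-52, 0, 20]}, {"jaw": 60, "pos": [-52, 0, 26]}, {"jaw": 60, "pos": [-52, 0, 27.8]}, {"jaw": 60, "pos": [-52, 0, 27.8]}, {"jaw": 60, "pos": [-52, 0, 27.8]}]' 25 | egrep "time|pos|ft"
python3 nudge.py '[{"jaw": 25}, {"jaw": 25}, {"jaw": 25}, {"jaw": 25}]' 25
python3 nudge.py '[{"jaw": 25, "pos": [0, 0, -0.8]}, {"jaw": 25, "pos": [0, 0, -0.8]}, {"jaw": 25, "pos": [0.44, 0, -0.8]}, {"jaw": 25, "pos": [0.44, 0, -0.8]}, {"jaw": 25, "pos": [0.44, 0, -0.2]}, {"jaw": 25, "pos": [0.44, 0, 0.1]}, {"jaw": 25, "pos": [0.44, 0, 0.1]}]' 25
```

```text
time_s: 21.62
position: [457.7, -252.2, 47.4]
ft_force: [1.5, 0.0, 0.4]
time_s: 22.12
position: [457.0, -252.2, 46.0]
tool_rot: [0.767, 0.641, 0.0, 0.0]
ft_force: [-0.3, -0.8, 1.7]
width: 29.2
finger_force: 26.3
time_s: 23.0
position: [457.4, -249.9, 45.4]
tool_rot: [0.767, 0.641, 0.0, 0.0]
ft_force: [-0.6, 0.5, 2.3]
width: 29.4
finger_force: 26.3
```

In the tool's units: 260 mm is 52, 240 mm is 48.

```bash
python3 nudge.py '[{"jaw": 34}, {"jaw": 45}, {"jaw": 60}, {"jaw": 60, "pos": [0, 0, -6]}, {"jaw": 60, "pos": [0, 0, -15]}, {"jaw": 60, "pos": [0, 0, -22]}, {"jaw": 30, "pos": [12, 0, -28]}, {"jaw": 0, "pos": [24, 0, -28]}, {"jaw": 0, "pos": [36, 0, -28]}, {"jaw": 0, "pos": [48, 0, -28]}, {"jaw": 0, "pos": [52, 0, -28]}, {"jaw": 0, "pos": [52, 0, -28]}]' 25 | egrep "time|pos|ft"
python3 meas.py; python3 -c "
from h import *
go([457,-250,90])"
```

```text
time_s: 24.5
position: [503.4, 7.2, 185.3]
ft_force: [-0.2, -0.2, -0.6]
top rod [ 457.9 -251.    59. ] [ 27.5 139.4] -100.46
  base [ 456.8 -250.4    8. ] [np.float64(79.1), np.float64(171.4)]
side rod [ 466.9 -193.4   59. ] [28.8 32.5] 176.3
  base [ 459.1 -179.7    8. ] [np.float64(147.2), np.float64(217.9)]
pos [503.3   5.6 185.2] closing yaw -10.19 tool z [-2.e-04 -2.e-04 -1.e+00] q6 0.138
shift [-259.7   -0.3   95.3]
```

The rod is now centred (−250.3 against −250.4). The fingers are shut; I'll move above its middle and press on the top.

In the tool's units: -260 mm is -52, -240 mm is -48.

```bash
python3 nudge.py '[{"jaw": 0, "pos": [-12, 0, 0]}, {"jaw": 0, "pos": [-24, 0, 0]}, {"jaw": 0, "pos": [-36, 0, 0]}, {"jaw": 0, "pos": [-48, 0, 0]}, {"jaw": 0, "pos": [-52, 0, 0]}, {"jaw": 0, "pos": [-52, 0, 8]}, {"jaw": 0, "pos": [-52, 0, 16]}, {"jaw": 0, "pos": [-52, 0, 19]}, {"jaw": 0, "pos": [-52, 0, 19]}, {"jaw": 0, "pos": [-52, 0, 19]}]' 20
python3 -c "
from h import *
go([457.2,-250,77])
cv2.imwrite('pics/p1.png',ctrl.capture('side')[85:165,250:340].repeat(6,0).repeat(6,1))"
```

```text
time_s: 25.85
position: [458.0, -250.3, 92.0]
tool_rot: [0.767, 0.641, 0.0, 0.001]
ft_force: [-0.5, 0.5, 0.5]
width: -0.0
finger_force: 0.0
pos [ 458.  -250.3   92. ] closing yaw -10.2 tool z [ 0.0018 -0.0011 -1.    ] q6 -0.371
shift [ 0.1 -0.9 15. ]
```

View pics/p1.png

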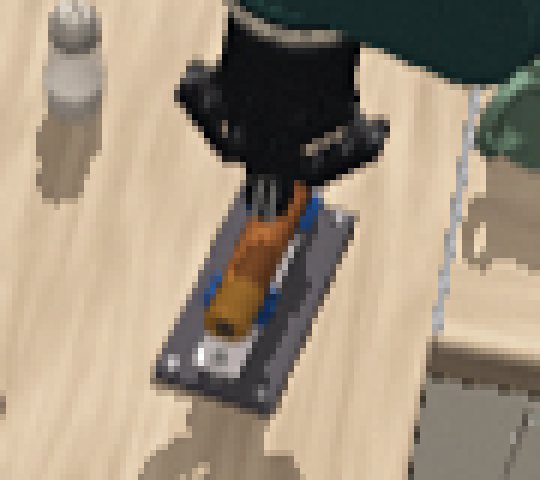

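The shut fingers are above the rod's middle, at crop (270,195), with the rod in the groove. I'll lower to contact.

In the tool's units: 8 mm is 1.6, 15 mm is 3.

```bash
python3 nudge.py '[{"jaw": 0, "pos": [0, -0.1, 1.6]}, {"jaw": 0, "pos": [0, -0.1, 2.6]}, {"jaw": 0, "pos": [0, -0.1, 3]}, {"jaw": 0, "pos": [0, -0.1, 3]}, {"jaw": 0, "pos": [0, -0.1, 3]}]' 20 | egrep 'time|pos|ft'
for i in 1 2 3; do python3 nudge.py '[{"jaw": 0, "pos": [0, 0, 0.1]}, {"jaw": 0, "pos": [0, 0, 0.2]}, {"jaw": 0, "pos": [0, 0, 0.2]}]' | egrep 'pos|ft'; done
```

```text
time_s: 26.52
position: [456.9, -249.9, 75.5]
ft_force: [-0.4, 0.5, 0.5]
position: [456.8, -249.8, 74.3]
ft_force: [-0.1, -0.1, -0.4]
position: [456.9, -249.8, 73.4]
ft_force: [-0.5, 0.3, 1.7]
position: [456.9, -249.8, 72.3]
ft_force: [-1.1, 0.2, 3.0]
```

```bash
python3 nudge.py '[{"jaw": 0, "pos": [0, 0, 0.2]}, {"jaw": 0, "pos": [0, 0, 0.4]}, {"jaw": 0, "pos": [0, 0, 0.5]}, {"jaw": 0, "pos": [0, 0, 0.5]}, {"jaw": 0, "pos": [0, 0, 0.5]}]' | egrep 'pos|ft'
python3 nudge.py '[{"jaw": 0, "pos": [0, 0, 0.1]}, {"jaw": 0, "pos": [0, 0, 0.2]}, {"jaw": 0, "pos": [0, 0, 0.2]}, {"jaw": 0, "pos": [0, 0, 0.2]}]' | egrep 'pos|ft'
python3 - <<'E'
from h import *
F=[]
for i in range(6):
    ctrl.capture("side");s=ctrl.read_state();F.append(np.r_[s["position"][2],s["ft_force"],s["moment"]])
print(np.mean(F,0).round(2),s["time_s"])
E
```

```text
position: [456.9, -249.8, 69.9]
ft_force: [-0.7, 0.9, 5.4]
position: [456.9, -249.8, 69.0]
ft_force: [-1.6, 1.7, 7.1]
[ 6.90e+01 -1.07e+00  6.90e-01  5.46e+00  1.90e-01  2.20e-01 -1.00e-02] 29.075
```

In the tool's units: 0.4 mm is 0.08.

```bash
python3 nudge.py '[{"jaw": 0, "pos": [0, 0, 0.08]}, {"jaw": 0, "pos": [0, 0, 0.08]}]' | egrep 'pos|ft'
python3 - <<'E'
from h import *
F=[]
for i in range(20):
    im=ctrl.capture("side");s=ctrl.read_state();F.append(np.r_[s["position"],s["ft_force"]])
print(np.mean(F,0).round(2),np.std(F,0).round(2),s["time_s"])
cv2.imwrite('pics/p2.png',im[85:165,250:340].repeat(6,0).repeat(6,1))
E
```

```text
position: [456.9, -249.9, 68.6]
ft_force: [-1.7, 1.0, 7.1]
[ 456.93 -249.84   68.62   -1.5     1.04    6.42] [0.01 0.01 0.02 0.44 0.45 0.5 ] 30.325
```

View pics/p2.png

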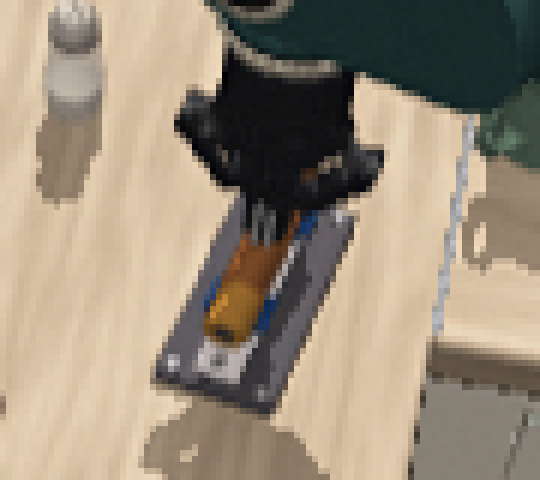

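The fingers press the seated rod at crop (265,220). TCP height gives about 5.4 mm of sink, and the steady 6.4 N gives about 4.4 mm, so it is close to 5 mm. I'll hand in.

```bash
python3 -c "
from cell import ctrl
print(ctrl.job_done())"
```

```text
the job is handed in; nothing more can be done
None
```

I handed the job in with the handle in the V-blocks, centred to about 1 mm and still pressed down about 5 mm (6.4 N), at about 30 s of the 64 s; the timer was wound about 4.0 rad in three grips, judged from gripper rotation and low turning torque because the dome has no marks to read.

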